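Hold the loupe at focus over a cast part

ROBOT

A 7-joint arm with a two-finger parallel gripper is mounted at the origin on the work surface; the furniture and walls round the work are solid. World frame = base frame: x ahead of the robot, y to its left, z up, the work surface at z = 0. Lengths are in mm, angles in rad, forces in N, time in s.
With the tool pointing down it reaches from about 400 to 875 mm from the base axis. Payload 4.4 kg.
Tool frame: the origin (TCP) lies midway between the tips of the shut fingers; the grasp point (between the pads) lies 19 mm behind it; z points along the fingers, y is the line along which they close (so a half turn about z gives the same grasp; the last joint's range is limited). The gripper opens to 85 mm and grips with 20 to 120 N. Pads are 22 mm wide; open, the fingers measure 114 mm over their backs; the gripper's body (76 mm by 85 mm) begins 54 mm behind the grasp point. The pads swing forward as they close: fully open they stand 13 mm farther back than shut.
Start: joints at [1.265, 0.628, 0.038, 1.517, -0.027, 0.996, -0.02], TCP at [154.409, -631.408, 204.413] pointing down, gripper open.
Joint ranges: [-3.06, 3.06], [-0.37, 2.12], [-1.25, 1.32], [0.18, 2.47], [-1.1, 4.24], [0.23, 1.98], [-2.94, 2.94]. Speed limits (rad/s): [2.57, 2.57, 3.14, 3.14, 3.14, 3.14, 3.14].

INTERFACE

Orientations are given as [roll, pitch, yaw] about the fixed x, y, z axes, in that order (R = Rz(yaw) Ry(pitch) Rx(roll)).
In Python, from cell import readout, optics, order gives the robot as it stands.
- The arm moves only by the shell command python3 -m jog 'ROWS'. ROWS is a JSON object of lists of equal length, an entry for each row: "claw": the opening, from 0 (shut) to 1 (fully open); "xyz": the shift along the tool's x, y, z each as a share of 0.1 m, from -1 to 1, a list of three; "twist": the turn, a rotation vector about the tool's x, y, z each as a share of 180 degrees, from -1 to 1, a list of three. A call has 1 to 12 rows; each row shifts and turns the commanded pose from where the row before left it, along the tool's axes as they then stand; what a row does not reach is not made up. A row lasts 1/8 s, in which the tool goes at most 62.5 mm and 10.7 degrees, less where a joint would pass 70% of its speed; a pose out of reach is approached as far as the arm can. A call with a number of a shift or a turn outside -1 to 1 is refused whole. A call with a gripper value outside its range is refused whole. The fingers move at their own pace and stop on an object; the grip force is fixed at half the most. Time passes only in rows, so rows that do not move let the fingers close. It gives the time, the measured TCP pose, the force, the opening and the grip force at its end, in the units of the state.
- readout.read_state(): the state, without advancing time (a new reading comes with each control period).
- optics.get_image(name): name is "side" or "top"; returns a dict with "color" (480x640x3 uint8, red, green, blue), "fovy" (degrees; the focal length in pixels is half the picture's height over the tangent of half this angle, whatever the lens; pixels are square), "cx", "cy" (the principal point, pixels), "view" (4x4, takes a point from world to camera coordinates). Camera axes: x right, y up, looking along -z (the intrinsics and any distortion apply to the point x, -y, -z); pixel columns grow to the right and rows downward; lengths in mm; the calibration is good to about 2 mm. A picture is of the moment at which its call begins. There is no depth.
- order.finish_job(): hands the job in; it is judged then, once.
Trained networks look in the newest picture that a camera, given by its name, has taken for a name from the list of things; names that differ only in an ending like _2 or _b are one class to them, and where a whole thing is asked for, a point or a joint stands for the part that bears it (a point fixed in the world has none). Each returns a list of dicts, best first, with "score" (0 to 1); they miss things now and then, are a little off and sometimes report something else, mostly with a low value. They report only what shows in the picture. A call takes as long as a camera call.
- optics.boxes_of(camera, label): "rect" ([left, top, width, height] in pixels, round what is visible of it).
The state is a dict: "clock": time; "qpos": joint angles; "qd": joint speeds; "tau": joint torques, N m; "eef_pos": TCP position; "tool_rot": TCP orientation; "force": force on the tool from outside, world axes, zero at the start; "torque": the same for the moment, N m; "width": finger opening in mm; "gripper_force": force on a finger pad.
Only numpy, scipy, OpenCV 4.12 (cv2) and the standard library are available. Lean on these libraries where they do the work, as an engineer would, in place of code of your own. Each camera call takes 0.05 s, during which the arm holds its last target. There are 200 camera calls.

TASK

Set the focus height first: lower the taller of the two spacer sleeves onto the upright post of the focus stand until it is fully home on the base plate, without letting it drop, and let go of it. Then pick up the loupe and hold it level over the middle of the cast part on the stand, with its lens level with the sleeve's top, touching nothing but the gripper. Finish while still holding it there, and leave the cast part, the short sleeve and the sanding block and pot behind the stand where they are.

Things in the scene. Friction and masses are not known exactly. Their poses are not given: they have to be found in the camera images.
- stand: focus stand, fixed to the bench: dark steel base plate 100 (x) x 180 (y) x 12 mm high with rounded edges; origin at the centre of its underside on the bench, z up. On the plate stand a post (at y = +50 mm) and a low round stage (at y = -45 mm)
- post_foot (a point): foot of the stand's post, at the base plate's top, 12 mm above the bench: where a seated sleeve's underside rests, on the post's axis
- post_top (a point): top of the stand's plain upright steel post, diameter 14 mm, 50 mm high above the base plate, its last 4 mm chamfered to 8 mm; 62 mm above the bench
- stage_top (a point): centre of the top of the round aluminium stage, diameter 64 mm, 4 mm high on the base plate, 16 mm above the bench; 95 mm from the post's axis
- cast_part: loose flat cast resin piece, silver with black wash, 50 x 51 x 4 mm, lying flat on the stage; origin at the centre of its underside. The part to be looked at; it stays where it lies
- tall_sleeve: the taller spacer sleeve: plain aluminium tube standing upright on the bench, outer diameter 30 mm, bore 18 mm right through, 60 mm high, 90 g (nominal); origin at the centre of its underside, z along the bore. Seated on the base plate its top is 72 mm above the bench, 10 mm over the post's top
- short_sleeve: the shorter spacer sleeve, not used: same tube, outer diameter 30 mm, bore 18 mm, 35 mm high; origin at the centre of its underside
- loupe: loupe lying flat on the bench, 90 g (nominal): round black rim, outer diameter 64 mm, 10 mm high, with a glass lens; a steel neck and a straight black block handle 16 mm wide, 20 mm high (from the bench up), 92 mm long, that runs along the loupe's -x from 44 to 136 mm from the lens's axis. Origin on the lens's axis in the plane of the flat underside, z up (the optical axis)
- lens_centre (a point): middle of the lens, at half the rim's height, 5 mm above the loupe's underside: this point is to be level with the top of the seated sleeve
- loupe_grip (a point): middle of the loupe's handle section to grip, 80 mm from the lens's axis, 10 mm above the loupe's underside; grip across the 16 mm width (the loupe's y)
- sand_block: the sanding block lying on the bench just behind the stand, 51 x 90 x 28 mm; origin at the centre of its underside; bystander
- pot: the white and red plastic pot standing just behind the stand, to the right, 54 mm across and 48 mm high; origin at the centre of its underside; bystander

How it is judged:
By the outcome, as a careful person would: the job done as asked, in the order asked, and still so for the second after the job is handed in, while the arm keeps its last pose, push and grip.
It also fails if it takes over 54 s, if anything falls off the work surface, if the arm or the gripper's body presses on something with over 40 N, if the wrist force passes 120 N, or if a joint passes its speed limit or range.

## Working session

There is one attempt and no reset: what is moved stays moved. The work goes in short steps, Python scripts to look and compute and a shell command to move; the robot and the scene stay as the last step left them, time stands still between calls to the robot, and variables do not carry over. Pictures are saved under pics/ and viewed, at most 13 in all, crops included, and the job is handed in when it is done.

```bash
mkdir -p pics; ls; python3 - <<'E'
from cell import readout, optics
import cv2,numpy as np
s=readout.read_state();print(s)
for n in("side","top"):
    i=optics.get_image(n);cv2.imwrite(f"pics/{n}0.png",cv2.cvtColor(i["color"],cv2.COLOR_RGB2BGR))
    print(n,{k:(v if k!="color" else 0) for k,v in i.items()})
    for l in["stand","cast_part","tall_sleeve","short_sleeve","loupe","sand_block","pot","post_top"]:
        print(l,[(np.round(d["rect"]).tolist(),round(d["score"],2)) for d in optics.boxes_of(n,l)[:3]])
E
```

```text
pics
{'clock': 0.0, 'qpos': array([ 1.26523528,  0.62936503,  0.03847142,  1.5184114 , -0.02700956,
        0.99628818, -0.01999355]), 'qd': array([-0.00088356, -0.00094247,  0.00047588,  0.00213081,  0.00045232,
        0.00202144, -0.00083767]), 'tau': array([ 2.34586387e-04, -5.63396251e+01,  1.22617677e+00, -1.93442988e+01,
        1.09600229e-02,  1.05188781e-02,  9.83730729e-06]), 'eef_pos': array([ 154.20143848, -630.72350095,  203.46355699]), 'tool_rot': array([-3.13963993e+00,  3.69757754e-05,  2.39737508e-01]), 'force': array([ 1.05112693, -0.49653889,  0.2158947 ]), 'torque': array([ 0.00096818, -0.04041957, -0.00580551]), 'gripper_force': 0.0, 'width': 85.45287125342283}
side {'color': 0, 'fovy': 48.64760184512525, 'cx': 312.7813276093098, 'cy': 236.80164613408132, 'view': array([[-8.86273955e-01, -4.63161155e-01,  4.70133461e-04,
         4.79130001e+02],
       [ 2.65565541e-01, -5.07336163e-01,  8.19807880e-01,
        -2.64714266e+02],
       [-3.79464649e-01,  7.26699224e-01,  5.72638471e-01,
        -6.03899777e+02],
       [ 0.00000000e+00,  0.00000000e+00,  0.0000
[... 727 characters left out ...]
+02],
       [ 9.92038759e-01, -2.00144143e-02,  1.24332313e-01,
        -6.15061590e+02],
       [-1.23829047e-01,  2.46826818e-02,  9.91996538e-01,
        -8.98325174e+02],
       [ 0.00000000e+00,  0.00000000e+00,  0.00000000e+00,
         1.00000000e+00]])}
stand [([244.0, 210.0, 96.0, 68.0], 0.72)]
cast_part [([301.0, 226.0, 22.0, 21.0], 0.98)]
tall_sleeve [([204.0, 316.0, 23.0, 18.0], 0.65), ([195.0, 153.0, 49.0, 27.0], 0.61)]
short_sleeve [([280.0, 319.0, 16.0, 16.0], 0.52)]
loupe [([386.0, 253.0, 30.0, 77.0], 0.88)]
sand_block [([196.0, 155.0, 46.0, 27.0], 0.87)]
pot [([292.0, 157.0, 31.0, 30.0], 0.9)]
post_top [([244.0, 208.0, 91.0, 69.0], 0.72), ([295.0, 159.0, 29.0, 28.0], 0.67)]
```

```bash
python3 - <<'E'
import cv2
a=cv2.imread("pics/top0.png")[130:350,180:440];cv2.imwrite("pics/t1.png",cv2.resize(a,None,fx=2.7,fy=2.7,interpolation=2)[:,:800])
a=cv2.imread("pics/side0.png")[190:400,110:460];cv2.imwrite("pics/s1.png",cv2.resize(a,None,fx=2.25,fy=2.25,interpolation=2))
E
```

```text
(no output)
```

View pics/t1.png

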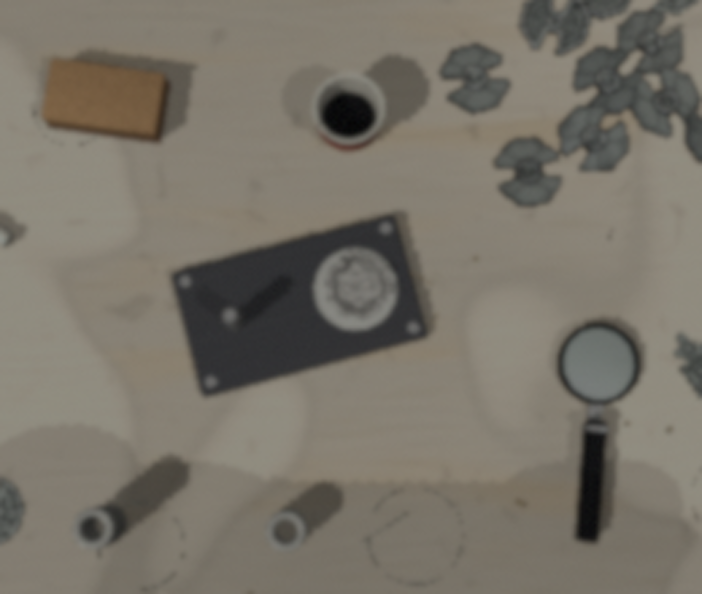

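View pics/s1.png

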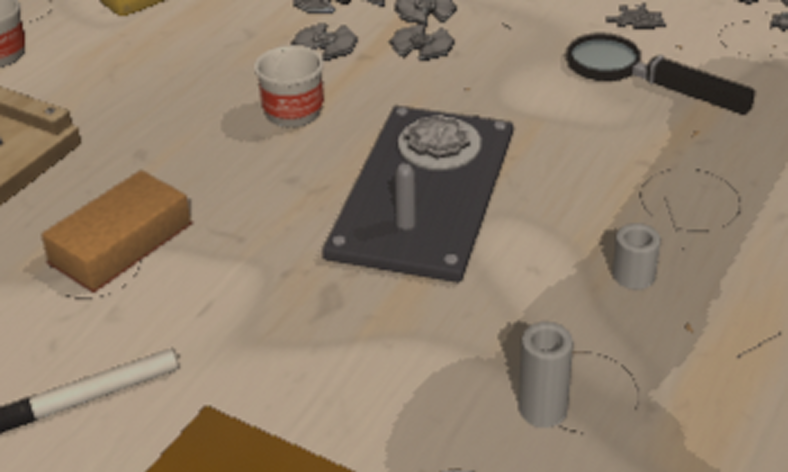

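The top view shows the tall sleeve's ring at crop (97,527), the post top at (230,315), the stage at (355,288), the lens at (598,362) and the handle running from (595,425) to (587,540). The side view shows the sleeve's ring at (547,342), the post top at (405,168), the stage at (440,143) and the lens at (603,57).

```bash
cat >h.py <<'E'
import numpy as np,cv2
from cell import readout,optics
from scipy.optimize import least_squares
def cam(n):
    i=optics.get_image(n); return i
def proj(i,P):
    c=i["view"][:3,:3]@np.asarray(P,float)+i["view"][:3,3]; f=240/np.tan(np.radians(i["fovy"]/2))
    return np.array([i["cx"]+f*c[0]/-c[2], i["cy"]-f*c[1]/-c[2]])
def tri(it,ps,us,pt,z=None):
    g=lambda P:np.r_[proj(it,P)-pt,proj(us,P)-ps]
    r=least_squares(g,[500,-500,20],x_scale=100);return r.x,r.fun
def onz(i,p,z):
    r=least_squares(lambda q:proj(i,[q[0],q[1],z])-p,[500,-500]);return r.x
E
python3 - <<'E'
from h import *
np.set_printoptions(precision=1,suppress=True)
t,s=cam("top"),cam("side")
T=lambda x,y:np.array([180+x/2.7,130+y/2.7]);S=lambda x,y:np.array([110+x/2.25,190+y/2.25])
for n,a,b in[("sleeve",(97,527),(547,342)),("post",(230,314),(405,168)),("cast",(356,287),(438,136)),("lens",(598,362),(603,57)),("short",(287,531),(637,238)),("hNear",(587,540),(747,97)),("hFar",(595,425),(657,68))]:
    x,f=tri(t,S(*b),s,T(*a));print(n,x,f)
for n,p,z in[("sleeve",(97,527),60),("post",(230,314),62),("stage",(355,288),16),("lens",(598,362),7),("hn",(587,541),20),("hf",(595,425),20),
 ("c1",(175,272),12),("c2",(398,213),12),("c3",(428,332),12),("c4",(205,393),12)]:print(n,onz(t,T(*p),z))
for n,p,z in[("sleeve",(547,342),60),("post",(405,168),62),("stage",(440,143),16),("lens",(603,57),7),("short",(637,238),35)]:print("S",n,onz(s,S(*p),z))
E
```

```text
sleeve [445.3  68.5  53.7] [-0.1 -0.2  0.1  0. ]
post [595.6 -28.9  59.8] [ 0.1  0.2 -0.2 -0. ]
cast [ 619.7 -121.4   18.3] [-0.1 -0.1  0.1  0. ]
lens [ 558.5 -308.5    2.4] [ 0.1  0.3 -0.3 -0. ]
short [438.2 -66.4  31.4] [-0.1 -0.4  0.3  0. ]
hNear [ 425.4 -291.3   13. ] [-0.2 -0.6  0.6  0. ]
hFar [ 508.7 -302.9    9.3] [ 0.3  0.8 -0.8 -0. ]
sleeve [445.4  67.1]
post [595.8 -28.9]
stage [ 619.  -120.7]
lens [ 558.7 -307.4]
hn [ 424.  -290.3]
hf [ 510.2 -300.2]
c1 [634.7  17.5]
c2 [ 677.6 -155.5]
c3 [ 584.3 -176.2]
c4 [541.2  -4.9]
S sleeve [443.2  74.2]
S post [593.9 -26.6]
S stage [ 615.7 -116.8]
S lens [ 555.6 -301.7]
S short [437.4 -62.2]
```

```bash
python3 -m jog '{"claw":[1,1,1,1,1,1,1,1,1,1,1,1],"xyz":[[0,0,0],[0,0,0],[0.3,-0.5,0],[0.3,-0.5,0],[0.3,-0.5,0],[0.3,-0.5,0],[0.3,-0.5,0],[0.3,-0.5,0],[0.25,-0.5,0],[0.25,-0.5,0],[0.25,-0.5,0],[0.25,-0.5,0]],"twist":[[0,0,0.0382],[0,0,0.0382],[0,0,0],[0,0,0],[0,0,0],[0,0,0],[0,0,0],[0,0,0],[0,0,0],[0,0,0],[0,0,0],[0,0,0]]}'
```

```text
clock: 2.5
eef_pos: [435.5, -129.9, 204.8]
tool_rot: [3.141, -0.001, -0.0]
force: [0.5, -0.2, 0.0]
width: 85.3
gripper_force: 0.0
```

```bash
python3 -m jog '{"claw":[1,1,1,1,1,1,1,1,1,1,1,1],"xyz":[[0.025,-0.495,0],[0.025,-0.495,0],[0.025,-0.495,0],[0.025,-0.495,0],[0,0,0.4],[0,0,0.4],[0,0,0.4],[0,0,0.3],[0,0,0.2],[0,0,0.1],[0,0,0],[0,0,0]],"twist":[[0,0,0],[0,0,0],[0,0,0],[0,0,0],[0,0,0],[0,0,0],[0,0,0],[0,0,0],[0,0,0],[0,0,0],[0,0,0],[0,0,0]]}'; python3 - <<'E'
from h import *
t,s=cam("top"),cam("side")
a=t["color"][290:370,170:270];b=s["color"][300:400,310:410]
cv2.imwrite("pics/g1.png",cv2.cvtColor(np.hstack([cv2.resize(a,(400,320)),cv2.resize(b,(320,320))]),cv2.COLOR_RGB2BGR))
E
```

```text
clock: 4.0
eef_pos: [445.2, 66.6, 25.1]
tool_rot: [-3.141, -0.001, -0.0]
force: [-0.1, -0.2, -0.6]
width: 85.5
gripper_force: 0.0
```

View pics/g1.png

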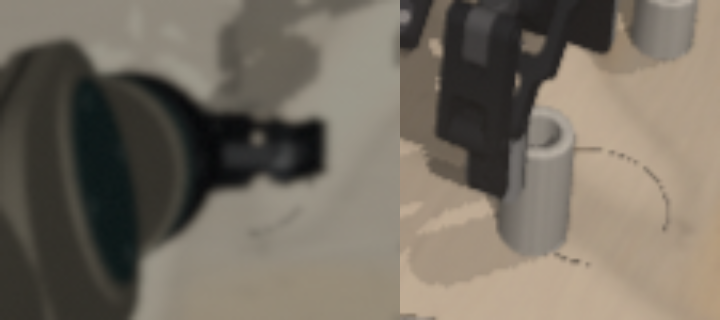

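The arm covers the sleeve in the top view. In the side view the sleeve (crop ring at 550,130) stands untouched between the fingers, so I close.

```bash
python3 -m jog '{"claw":[0,0,0,0,0,0,0,0],"xyz":[[0,0,0],[0,0,0],[0,0,0],[0,0,0],[0,0,0],[0,0,0],[0,0,0],[0,0,0]],"twist":[[0,0,0],[0,0,0],[0,0,0],[0,0,0],[0,0,0],[0,0,0],[0,0,0],[0,0,0]]}'
```

```text
clock: 5.1
eef_pos: [444.9, 66.7, 24.7]
tool_rot: [-3.141, -0.001, -0.0]
force: [-0.6, 1.1, 5.3]
width: 27.2
gripper_force: 58.6
```

```bash
python3 -m jog '{"claw":[0,0,0,0,0,0,0,0,0],"xyz":[[0,0,-0.2],[0,0,-0.4],[0,0,-0.3],[0.25,0.16,0],[0.42,0.266,0],[0.42,0.266,0],[0.42,0.266,0],[0,0,0],[0,0,0]],"twist":[[0,0,0],[0,0,0],[0,0,0],[0,0,0],[0,0,0],[0,0,0],[0,0,0],[0,0,0],[0,0,0]]}'; python3 - <<'E'
from h import *
t,s=cam("top"),cam("side")
a=t["color"][200:280,220:320];b=s["color"][170:330,230:350]
print(proj(s,[595.7,-28.9,90]),proj(s,[595.7,-28.9,150]),proj(s,[595.7,-28.9,62]))
cv2.imwrite("pics/g2.png",cv2.cvtColor(np.hstack([cv2.resize(a,(300,240)),np.zeros((240,20,3),np.uint8)]) if 0 else cv2.resize(b,(450,600),interpolation=2),cv2.COLOR_RGB2BGR))
E
```

```text
clock: 6.22
eef_pos: [594.1, -28.9, 113.6]
tool_rot: [-3.141, 0.003, -0.0]
force: [-0.3, 0.3, -0.9]
width: 26.7
gripper_force: 59.4
[289.2721913  248.80480756] [288.235979   215.20665994] [289.72587405 263.51501694]
```

View pics/g2.png

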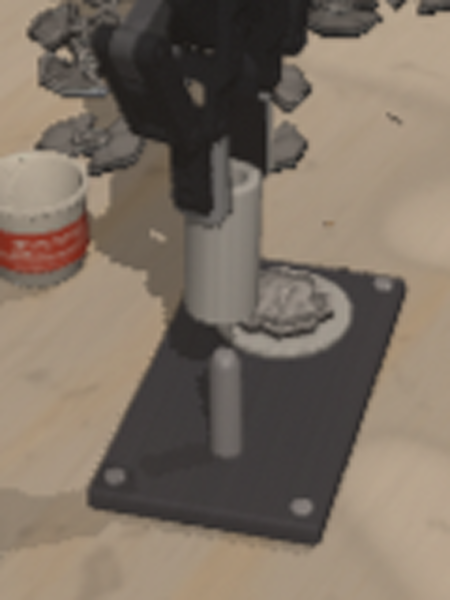

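The sleeve hangs over the post. Its bottom spans crop x 184–254 (centre about 219) and the post sits at 212–242 (centre about 227). I'll measure the edges numerically.

```bash
python3 - <<'E'
from h import *
np.set_printoptions(precision=1,suppress=True,linewidth=150)
t,s=cam("top"),cam("side")
g=cv2.GaussianBlur(cv2.cvtColor(s["color"],cv2.COLOR_RGB2GRAY).astype(np.float32),(0,0),.7)
def edges(r,x0,x1):
    d=np.gradient(g[r,x0:x1]);return x0+np.argmax(d),x0+np.argmin(d)
for r in range(216,300,3):print(r,g[r,274:308].astype(int))
for c in(286,289,291):print(c,g[240:270,c].astype(int))
def cyl(c,z0,z1,r,n=60):
    a=np.linspace(0,2*np.pi,n);return np.array([proj(s,[c[0]+r*np.cos(q),c[1]+r*np.sin(q),z]) for z in(z0,z1) for q in a])
for c in[(594.1,-28.9)]:
    b=cyl(c,88.9,88.9,15);print("pred bottom rim",b.min(0),b.max(0));b=cyl(c,148.9,148.9,15);print("top",b.min(0),b.max(0))
p=cyl((595.7,-28.9),12,50,7);print("post",p.min(0),p.max(0));p=cyl((595.7,-28.9),62,62,4);print(p.min(0),p.max(0))
E
```

```text
216 [ 88  65  43  37  36  35  35  36  36  35  35  45  76  97 100  92  86 108 120 115 111 121 138 142 123  89  87 113 122 120 123 138 145 147]
219 [ 93  66  43  37  36  36  36  36  37  37  37  44  71  94 100  93  85 105 130 139 144 149 148 138 123 122 139 150 152 152 152 152 153 153]
222 [ 95  73  49  38  37  37  36  36  36  36  36  42  65  91  99  94  87 102 125 135 133 129 124 117 113 125 143 150 152 152 153 153 152 152]
225 [100  96  85  70  59  51  44  39  36  35  36  44  69  93 100  96  91 103 122 130 129 126 123 115 111 125 143 150 151 150 151 151 152 152]
228 [101 100 100  99  93  83  78  80  83  84  83  87  95 100 100 101 117 129 132 132 129 126 121 114 109 123 142 150 151 151 151 151 151 151]
231 [101 100 100  98  93  91  94 100 106 110 110 113 121 126 131 134 133 132 132 131 128 125 120 112 109 127 145 150 150 150 150 150 150 150]
234 [100  99  98  97  93  91  96 103 109 115 121 126 128 130 132 134 133 132 131 130 128 124 119 111 109 131 147 150 150 150 149 149 150 150]
237 [ 99  99  98  97  93  92  96 103 109 115 121 126 128 129 132 134 133 132 131 129 127 124 119 110 106 1
[... 2588 characters left out ...]
9 59 60 59 60 61 61 61 62 62 62 62 62 61 61 61 61 61 62 62 62 62 61 61 61 61]
297 [61 61 62 62 62 62 62 61 61 61 61 61 61 61 61 61 62 62 62 62 61 61 61 61 61 62 62 62 62 62 61 61 61 62]
286 [129 129 129 129 129 129 129 128 128 128 128 128 129 129 128 118  83  52  45  44  45  45  47  54  65  75  80  80  78  76]
289 [133 133 133 133 133 133 133 133 133 132 132 132 132 132 132 128 111  94  81  66  52  51  73 105 121 127 129 123 112 105]
291 [132 131 131 130 130 130 130 130 130 130 130 130 129 129 128 122 108 103 104  99  86  72  72  97 116 125 125 120 112 107]
pred bottom rim [280.2 243.9] [300.2 255.7]
top [278.8 210.6] [299.6 221.8]
post [285.4 266.8] [294.9 291.3]
[287.1 261.9] [292.3 265.1]
```

```bash
python3 -m jog '{"claw":[0,0,0,0,0,0,0],"xyz":[[-0.011,0.011,0],[0,0,0.15],[0,0,0.07],[0,0,0.03],[0,0,0.03],[0,0,0.03],[0,0,0]],"twist":[[0,0,0],[0,0,0],[0,0,0],[0,0,0],[0,0,0],[0,0,0],[0,0,0]]}'; python3 - <<'E'
from h import *
s=cam("side")
b=s["color"][200:310,250:330]
cv2.imwrite("pics/g3.png",cv2.cvtColor(cv2.resize(b,(400,550),interpolation=2),cv2.COLOR_RGB2BGR))
E
```

```text
clock: 7.3
eef_pos: [594.4, -30.4, 83.3]
tool_rot: [3.142, 0.0, -0.0]
force: [-0.6, -0.2, -0.2]
width: 26.1
gripper_force: 59.4
```

View pics/g3.png

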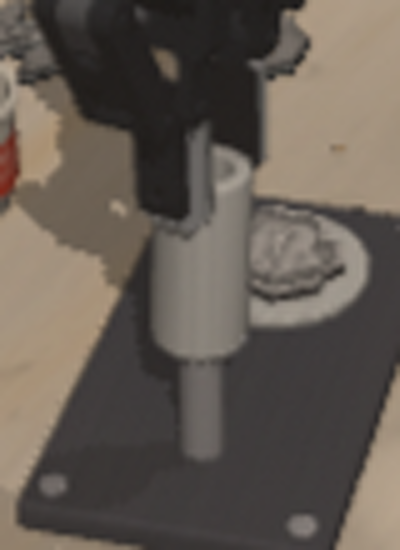

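The side view shows the sleeve over the post tip, with the sleeve at crop 152–249 and the post at 180–222, so they are coaxial within 1 px. Force is negligible, so I keep lowering.

```bash
python3 -m jog '{"claw":[0,0,0,0,0,0],"xyz":[[0,0,0.05],[0,0,0.06],[0,0,0.06],[0,0,0.06],[0,0,0.04],[0,0,0]],"twist":[[0,0,0],[0,0,0],[0,0,0],[0,0,0],[0,0,0],[0,0,0]]}'
```

```text
clock: 8.1
eef_pos: [594.4, -30.6, 56.0]
tool_rot: [3.141, 0.0, -0.0]
force: [0.9, -0.8, -1.3]
width: 26.5
gripper_force: 59.2
```

```bash
python3 -m jog '{"claw":[0,0,0,0,0,0],"xyz":[[0,0,0.06],[0,0,0.05],[0,0,0.03],[0,0,0.02],[0,0,0.01],[0,0,0]],"twist":[[0,0,0],[0,0,0],[0,0,0],[0,0,0],[0,0,0],[0,0,0]]}'
```

```text
clock: 8.85
eef_pos: [594.5, -30.5, 39.4]
tool_rot: [3.142, -0.0, -0.0]
force: [-0.0, -0.6, -2.4]
width: 27.1
gripper_force: 59.3
```

```bash
python3 -m jog '{"claw":[0,0,0],"xyz":[[0,0,0.01],[0,0,0.01],[0,0,0]],"twist":[[0,0,0],[0,0,0],[0,0,0]]}'
```

```text
clock: 9.22
eef_pos: [594.5, -30.4, 37.4]
tool_rot: [-3.142, -0.0, -0.0]
force: [0.9, -1.1, -0.4]
width: 26.4
gripper_force: 59.4
```

```bash
python3 -m jog '{"claw":[0,0,0,0],"xyz":[[0,0,0.005],[0,0,0.005],[0,0,0.005],[0,0,0]],"twist":[[0,0,0],[0,0,0],[0,0,0],[0,0,0]]}'
```

```text
clock: 9.72
eef_pos: [595.1, -30.4, 36.8]
tool_rot: [-3.142, -0.001, -0.0]
force: [-0.2, -1.0, 6.8]
width: 26.4
gripper_force: 60.2
```

```bash
python3 -m jog '{"claw":[0,0,0.7,0.7,0.7,0.7,0.7],"xyz":[[0,0,0.006],[0,0,0],[0,0,0],[0,0,0],[0,0,0],[0,0,0],[0,0,0]],"twist":[[0,0,0],[0,0,0],[0,0,0],[0,0,0],[0,0,0],[0,0,0],[0,0,0]]}'
```

```text
clock: 10.6
eef_pos: [594.4, -30.4, 35.2]
tool_rot: [-3.142, 0.0, -0.0]
force: [0.5, 1.2, -0.4]
width: 59.7
gripper_force: 0.0
```

```bash
python3 -m jog '{"claw":[0.7,0.7,0.7,1,1,1,1],"xyz":[[0,0,-0.2],[0,0,-0.5],[0,0,-0.5],[-0.2,0.5,0],[-0.3,0,0],[-0.5,0,0],[-0.5,0,0]],"twist":[[0,0,0],[0,0,0],[0,0,0],[0,0,0],[0,0,0],[0,0,0],[0,0,0]]}'; python3 - <<'E'
from h import *
t,s=cam("top"),cam("side")
a=cv2.resize(t["color"][240:340,350:450],(400,400),interpolation=2);b=cv2.resize(s["color"][190:320,240:450],(640,396),interpolation=2)
b=cv2.copyMakeBorder(b,0,4,0,0,0)
cv2.imwrite("pics/top2.png",cv2.cvtColor(t["color"],4));cv2.imwrite("pics/side2.png",cv2.cvtColor(s["color"],4))
c=np.vstack([np.hstack([a,np.zeros((400,240,3),np.uint8)]),b]);cv2.imwrite("pics/g4.png",cv2.cvtColor(cv2.resize(c,(480,600)),4))
# handle: dark pixels
m=(cv2.cvtColor(t["color"],cv2.COLOR_RGB2GRAY)<40).astype(np.uint8)
n,l,st,ce=cv2.connectedComponentsWithStats(m)
for k in range(1,n):
    if st[k,4]>60:print(st[k],ce[k])
    if st[k,4]>60 and 380<ce[k][0]<420:
        y,x=np.where(l==k);print(cv2.minAreaRect(np.c_[x,y].astype(np.float32)))
E
```

```text
clock: 11.48
eef_pos: [443.0, -80.5, 155.4]
tool_rot: [3.142, -0.0, -0.001]
force: [-0.7, -0.3, 0.6]
width: 85.2
gripper_force: 0.0
[  64    0   60   49 1172] [101.07593857  31.29692833]
[276  42  16  10 122] [283.59016393  46.59836066]
[ 82 164  15  16 197] [ 88.88324873 171.40101523]
[300 165  18  15 214] [308.40654206 172.06542056]
[133 185  16  11  67] [140.43283582 189.56716418]
[270 226  25  24 308] [282.32142857 236.30519481]
[  0 237  11 109 854] [  3.66744731 284.0175644 ]
[149 255   7  57 318] [151.82075472 283.42138365]
[394 290  10  40 255] [398.42352941 309.81960784]
((398.49407958984375, 309.57647705078125), (6.749292373657227, 38.80842971801758), 4.39870548248291)
[228 306  15  52  75] [235.13333333 328.88      ]
[311 312   7  88 117] [314.44444444 351.2991453 ]
[327 324   9  17  87] [331.73563218 330.79310345]
[ 425  389  215   29 4125] [545.86981818 402.4489697 ]
[391 394  17  12  85] [399.18823529 398.55294118]
((399.0, 399.5), (16.0, 11.0), -0.0)
[   0  401  193   30 3565] [ 81.49761571 414.84151473]
[195 401  15  11  95] [202.94736842 406.89473684]
```

View pics/g4.png

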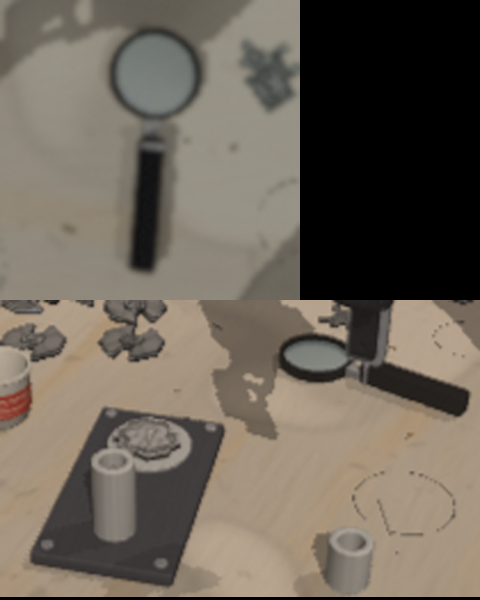

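The lower half shows the tall sleeve seated upright on the post and released. The upper half shows the loupe untouched, with its handle centred at top pixel (398.5,309.7).

```bash
python3 - <<'E'
from h import *
t=cam("top");t2=t
a=np.radians(4.4);u=np.array([np.sin(a),-np.cos(a)]);c=np.array([398.45,309.7])
h=onz(t,c,18);p=onz(t,c+19*u,18);q=onz(t,c-19*u,18);d=p-q
print(h,p,q,"yaw",np.arctan2(d[1],d[0]))
lens=onz(t,[401.5,264.1],8);e=lens-h;print(lens,np.hypot(*e),"yaw2",np.arctan2(e[1],e[0]),"grip",h+e*10/np.hypot(*e))
m=lambda x,y:onz(t,[350+x*4/3/4,240+y*4/3/4],8) # lens in displayed crop
print(m(155,73))
E
```

```text
[ 465.14319703 -294.67763409] [ 503.40461875 -299.38615526] [ 427.27070725 -290.01697561] yaw -0.12244620483577216
[ 558.58118332 -307.19291037] 94.27242132630076 yaw2 -0.1331495774623684 grip [ 475.05468387 -296.00519905]
[ 558.08729431 -307.51958435]
```

```bash
python3 -m jog '{"claw":[1,1,1,1,1,1,1,0.7,0.5,0.5,0.5,0.5],"xyz":[[0.0875,0.54,0],[0.0875,0.54,0],[0.0875,0.54,0],[0.0875,0.54,0],[0,0,0],[0,0,0.4],[0,0,0.4],[0,0,0.4],[0,0,0.15],[0,0,0.06],[0,0,0],[0,0,0]],"twist":[[0,0,0],[0,0,0],[0,0,0],[0,0,0],[0,0,0.0404],[0,0,0],[0,0,0],[0,0,0],[0,0,0],[0,0,0],[0,0,0],[0,0,0]]}'; python3 - <<'E'
from h import *
s=cam("side")
b=cv2.resize(s["color"][180:270,340:480],(700,450),interpolation=2)
cv2.imwrite("pics/g5.png",cv2.cvtColor(b,4))
E
```

```text
clock: 13.12
eef_pos: [480.4, -297.0, 15.6]
tool_rot: [3.141, -0.002, -0.127]
force: [-0.1, 0.9, 0.5]
width: 42.9
gripper_force: 0.0
```

View pics/g5.png

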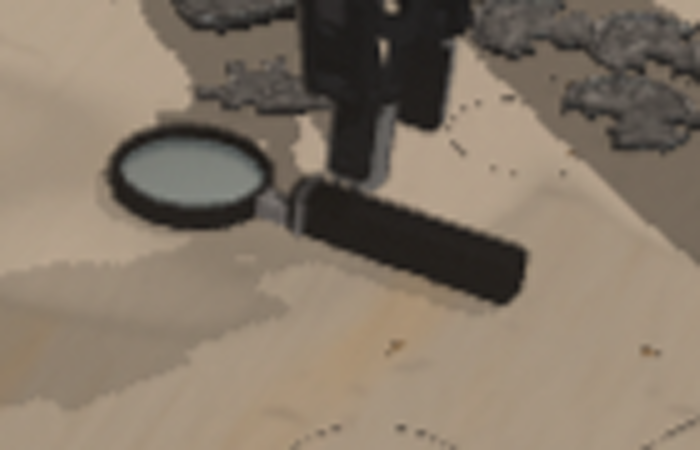

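```bash
python3 - <<'E'
from h import *
s=cam("side");cr=lambda P:((proj(s,P)-[340,180])*5).round()
print("tip near",cr([480.4+2.7,-297+25,18]),"far",cr([480.4-2.7,-297-25,18]))
c=np.array([478,-297.2]);u=np.array([np.cos(-.127),np.sin(-.127)]);n=np.array([-u[1],u[0]])
for L in(44,136):
  for w in(8,-8):
    for z in(0,20):
      p=c+u*(80-L)+n*w;print(L,w,z,cr([*p,z]))
t=cam("top");p=optics.boxes_of("top","loupe");print(p[:1])
cv2.imwrite("pics/g6.png",cv2.cvtColor(cv2.resize(t["color"][240:340,350:450],(500,500),interpolation=2),4))
E
```

```text
tip near [346. 240.] far [403. 178.]
44 8 0 [281. 229.]
44 8 20 [286. 185.]
44 -8 0 [300. 210.]
44 -8 20 [305. 166.]
136 8 0 [506. 309.]
136 8 20 [514. 264.]
136 -8 0 [524. 288.]
136 -8 20 [532. 243.]
[{'rect': [387.8, 250.4, 30.5, 79.5], 'score': 0.85}]
```

View pics/g6.png

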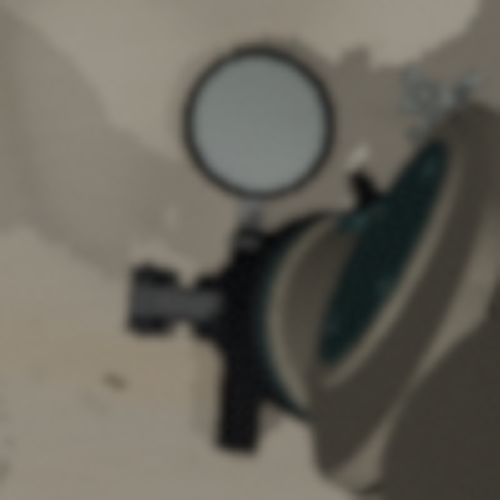

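Side crop: the near fingertip shows at about (360,183) and the far one at about (425,130), both higher than I predicted, so the half-open tips sit well behind the TCP. I check this with geometry and go lower.

```bash
python3 -m jog '{"claw":[0.5,0.5,0.5,0.5],"xyz":[[-0.02,0,0.06],[0,0,0.05],[0,0,0],[0,0,0]],"twist":[[0,0,0],[0,0,0],[0,0,0],[0,0,0]]}'; python3 - <<'E'
from h import *
s=cam("side")
S=lambda P:proj(s,P).round(1)
print("g1 near inner tip obs(338,359)",[(z,S([445,109,z])) for z in(25,38,50)])
print("g2 obs (284,228)",[(z,S([594,-14,z])) for z in(113,125,137)])
b=cv2.resize(s["color"][180:270,340:480],(700,450),interpolation=2)
cv2.imwrite("pics/g7.png",cv2.cvtColor(b,4))
E
```

```text
clock: 13.82
eef_pos: [477.4, -296.1, 3.2]
tool_rot: [-3.141, 0.0, -0.127]
force: [-0.1, -1.1, 1.1]
width: 42.5
gripper_force: 0.0
g1 near inner tip obs(338,359) [(25, array([339.6, 378.6])), (38, array([339.9, 371.7])), (50, array([340.2, 365.2]))]
g2 obs (284,228) [(113, array([284.8, 241.8])), (125, array([284.6, 235. ])), (137, array([284.3, 228.1]))]
```

View pics/g7.png

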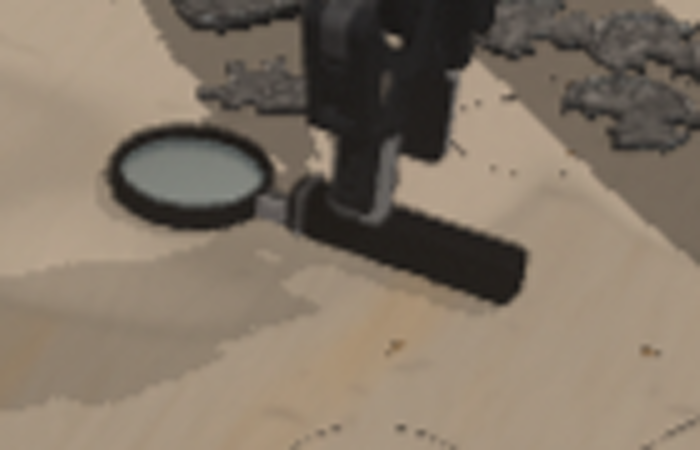

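The near fingertip now shows at crop (360,215), in front of the handle. Three views agree that the real tips are about 24 mm behind the reported TCP, which puts them at z≈28, above the handle. I go lower in small steps and watch the force.

```bash
python3 -m jog '{"claw":[0.5,0.5,0.5,0.5],"xyz":[[0,0,0.03],[0,0,0.03],[0,0,0.02],[0,0,0]],"twist":[[0,0,0],[0,0,0],[0,0,0],[0,0,0]]}'
```

```text
clock: 14.38
eef_pos: [477.2, -296.0, -4.9]
tool_rot: [-3.141, 0.0, -0.127]
force: [-0.2, -0.1, -0.8]
width: 42.7
gripper_force: 0.0
```

```bash
python3 -m jog '{"claw":[0.5,0.5,0.5,0.5,0.5],"xyz":[[0,0,0.02],[0,0,0.02],[0,0,0.02],[0,0,0.02],[0,0,0]],"twist":[[0,0,0],[0,0,0],[0,0,0],[0,0,0],[0,0,0]]}';python3 - <<'E'
from h import *
s=cam("side")
g=cv2.cvtColor(s["color"],cv2.COLOR_RGB2GRAY)
for r in range(214,236):print(r,g[r,403:422])
E
```

```text
clock: 15.0
eef_pos: [477.3, -296.0, -12.9]
tool_rot: [-3.141, 0.0, -0.127]
force: [-0.6, -0.8, 0.1]
width: 42.7
gripper_force: 0.0
214 [90 77 99 65 33 34 33 33 32 33 34 35 32 31 33 56 44 32 32]
215 [77 66 90 63 35 30 31 31 32 32 34 34 39 46 55 73 50 33 34]
216 [46 38 49 45 33 30 30 30 30 31 34 35 63 84 90 75 45 32 33]
217 [31 28 33 37 33 30 31 31 32 35 35 34 71 93 98 69 40 32 33]
218 [29 28 34 37 33 31 30 34 34 34 36 34 81 97 98 81 88 80 54]
219 [ 28  28  39  36  31  30  30  35  35  35  34  35  85  97  99  89 101 102
  95]
220 [ 29  30  48  38  31  33  35  35  36  35  35  42  87  97  99  74  84  90
 102]
221 [28 28 46 39 34 34 34 34 36 36 36 44 88 98 90 57 50 53 67]
222 [29 27 44 40 37 35 35 36 36 36 34 53 89 99 87 51 34 33 37]
223 [29 29 49 42 36 36 36 36 36 36 36 68 92 98 79 46 33 32 33]
224 [29 28 44 40 36 34 33 36 36 36 37 72 94 99 70 39 33 33 33]
225 [29 32 42 38 37 36 34 35 35 38 37 72 93 99 66 37 33 33 34]
226 [27 34 40 36 36 38 35 34 36 36 36 82 97 99 65 35 31 31 33]
227 [29 34 43 37 33 35 34 36 35 35 43 87 98 98 61 33 32 31 31]
228 [70 61 56 53 43 38 34 34 34 35 46 88 98 91 53 32 31 29 31]
229 [79 77 74 71 65 61 54 42 36 35 65 92 98 86 52 31 31 31 31]
230 [79 79 79 79 78 76 69 63 79 85 91 97 89 63 38 31 31 30 31]
231 [ 78  79  79  79  81  79  77  76  86 100 100  87  62  38  31  31  30  31
  32]
232 [ 90  78  79  80  80  78  78  78  81  86 111 114  77  43  32  31  31  32
  32]
233 [129 129 131 133  98  78  78  78 107 114 122 125 115 109 107  75  41  33
  31]
234 [139 145 147 147 134 129 118 114 123 125 125 125 126 126 126 116 109 108
  92]
235 [142 145 146 146 145 144 140 140 139 139 130 126 126 126 127 128 127 128
 123]
```

Tip bottom is at side pixel (412,230.5), so z≈12. I go 2 mm lower and close on the handle.

```bash
python3 -m jog '{"claw":[0.5,0.5,0,0,0,0,0,0],"xyz":[[0,0,0.02],[0,0,0],[0,0,0],[0,0,0],[0,0,0],[0,0,0],[0,0,0],[0,0,0]],"twist":[[0,0,0],[0,0,0],[0,0,0],[0,0,0],[0,0,0],[0,0,0],[0,0,0],[0,0,0]]}'
```

```text
clock: 16.05
eef_pos: [477.5, -296.3, -14.4]
tool_rot: [3.141, -0.0, -0.127]
force: [-1.8, -0.2, 4.9]
width: 13.5
gripper_force: 59.3
```

```bash
python3 -m jog '{"claw":[0,0,0,0,0,0,0,0,0,0,0,0],"xyz":[[0,0,-0.1],[0,0,-0.3],[0,0,-0.4],[0,0,-0.2],[0.04,-0.2,0],[0.074,-0.385,0],[0.074,-0.385,0],[0.074,-0.385,0],[0.074,-0.385,0],[0.034,-0.185,0],[0,0,0],[0,0,0]],"twist":[[0,0,0],[0,0,0],[0,0,0],[0,0,0],[0,0,0],[0,0,0],[0,0,0],[0,0,0],[0,0,0],[0,0,0],[0,0,0],[0,0,0]]}'; python3 - <<'E'
from h import *
t,s=cam("top"),cam("side")
a=cv2.resize(t["color"][190:280,230:350],(480,360),interpolation=2);b=cv2.resize(s["color"][180:310,230:380],(480,416),interpolation=2)[:240*2]
cv2.imwrite("pics/top3.png",cv2.cvtColor(t["color"],4));cv2.imwrite("pics/side3.png",cv2.cvtColor(s["color"],4))
c=np.vstack([a,b]);print(c.shape);cv2.imwrite("pics/g8.png",cv2.cvtColor(cv2.resize(c,(371,600)),4))
E
```

```text
clock: 17.55
eef_pos: [537.8, -112.2, 85.3]
tool_rot: [3.14, 0.0, -0.13]
force: [-0.8, -0.9, -1.2]
width: 13.9
gripper_force: 58.8
(776, 480, 3)
```

View pics/g8.png

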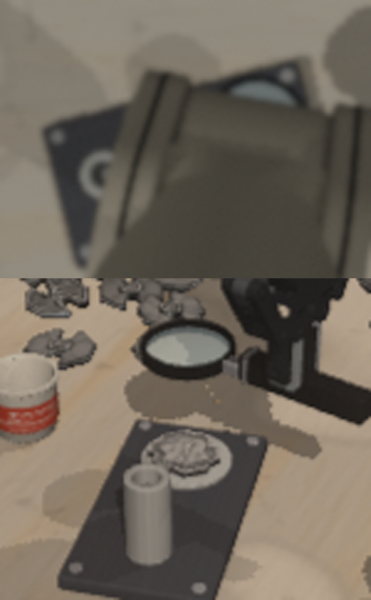

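The sleeve stands on the post, the cast part is untouched, and the loupe is held with its lens at about side pixel (306,208). The top view of it is blocked by the wrist. Next I fit the rim to check position and level.

```bash
python3 - <<'E'
from h import *
np.set_printoptions(precision=2,suppress=True)
def glass(img,x0,y0,x1,y1,seed):
    g=cv2.GaussianBlur(cv2.cvtColor(img,cv2.COLOR_BGR2GRAY),(0,0),.6)
    m=np.zeros_like(g);m[y0:y1,x0:x1]=(g[y0:y1,x0:x1]>85)
    n,l,st,ce=cv2.connectedComponentsWithStats(m,connectivity=4);k=l[seed[1],seed[0]]
    c=max(cv2.findContours((l==k).astype(np.uint8),0,1)[0],key=len);return cv2.fitEllipse(c),st[k]
s=cam("side")
def pred(L,n,r,z=0):
    n=np.array(n,float);n/=np.linalg.norm(n);a=np.cross(n,[0,1,0]);a/=np.linalg.norm(a);b=np.cross(n,a)
    P=np.array([proj(s,L+r*(np.cos(q)*a+np.sin(q)*b)) for q in np.linspace(0,6.28,80)]).astype(np.float32);return cv2.fitEllipse(P)
i0=cv2.imread("pics/side0.png");i3=cv2.imread("pics/side3.png")
print("start",glass(i0,355,198,400,232,(378,215)));print("now",glass(i3,283,190,332,225,(305,208)))
L0=np.array([558.5,-307.4,6]);L1=np.array([618.8,-123.3,105.7])
for r in(28,27):print(r,"p0",pred(L0,[0,0,1],r),"p1",pred(L1,[0,0,1],r))
for d in(.05,-.05):print(d,"p1 pitch",pred(L1,[d,0,1],28),"roll",pred(L1,[0,d,1],28))
print("p1 z-5",pred(L1-[0,0,5],[0,0,1],28)[0])
E
```

```text
start (((378.0054931640625, 214.38426208496094), (11.244842529296875, 26.3294677734375), 94.02445220947266), array([365, 209,  27,  12, 260], dtype=int32))
now (((305.3162536621094, 207.58810424804688), (13.93470573425293, 31.799453735351562), 88.94932556152344), array([289, 200,  33,  16, 381], dtype=int32))
28 p0 ((377.6708984375, 214.17276000976562), (15.326522827148438, 28.913896560668945), 94.2785415649414) p1 ((305.3488464355469, 207.16639709472656), (18.05132484436035, 34.27857971191406), 89.55278778076172)
27 p0 ((377.6686706542969, 214.16075134277344), (14.778643608093262, 27.88077163696289), 94.2783203125) p1 ((305.3492126464844, 207.14962768554688), (17.405778884887695, 33.05352783203125), 89.55281829833984)
0.05 p1 pitch ((305.3622131347656, 207.16053771972656), (17.333328247070312, 34.277774810791016), 86.630126953125) roll ((305.35693359375, 207.17495727539062), (19.310300827026367, 34.27711868286133), 87.89947509765625)
-0.05 p1 pitch ((305.33453369140625, 207.170654296875), (18.72404670715332, 34.27970504760742), 92.56307983398438) roll ((305.3416748046875, 207.15554809570312), (16.747207641601562, 34.280059814453125), 91.11822509765625)
p1 z-5 (305.37188720703125, 209.76461791992188)
```

Position matches the prediction within 0.4 px and the rim is level within about 0.4°. I lower 32.7 mm and nudge by 1.5 mm.

```bash
python3 -m jog '{"claw":[0,0,0,0,0,0,0,0],"xyz":[[0.003,-0.015,0.08],[0,0,0.1],[0,0,0.08],[0,0,0.04],[0,0,0.02],[0,0,0.007],[0,0,0],[0,0,0]],"twist":[[0,0,0],[0,0,0],[0,0,0],[0,0,0],[0,0,0],[0,0,0],[0,0,0],[0,0,0]]}'; python3 - <<'E'
from h import *
s=cam("side");i=cv2.cvtColor(s["color"],4);cv2.imwrite("pics/side4.png",i)
print(proj(s,[619.3,-121.8,73]),proj(s,[595,-30,72]))
cv2.imwrite("pics/g9.png",cv2.resize(i[180:310,230:380],(690,598),interpolation=2))
print({k:np.round(v,3) for k,v in readout.read_state().items() if k in("eef_pos","tool_rot","width","force")})
E
```

```text
clock: 18.7
eef_pos: [539.2, -108.4, 52.9]
tool_rot: [3.142, -0.001, -0.127]
force: [-0.2, -0.3, -1.1]
width: 13.9
gripper_force: 58.8
[304.81227565 223.97765034] [290.32159562 258.07018473]
{'eef_pos': array([ 539.185, -108.464,   52.852]), 'tool_rot': array([-3.142, -0.   , -0.127]), 'force': array([ 0.103,  0.239, -0.242]), 'width': np.float64(14.14)}
```

View pics/g9.png

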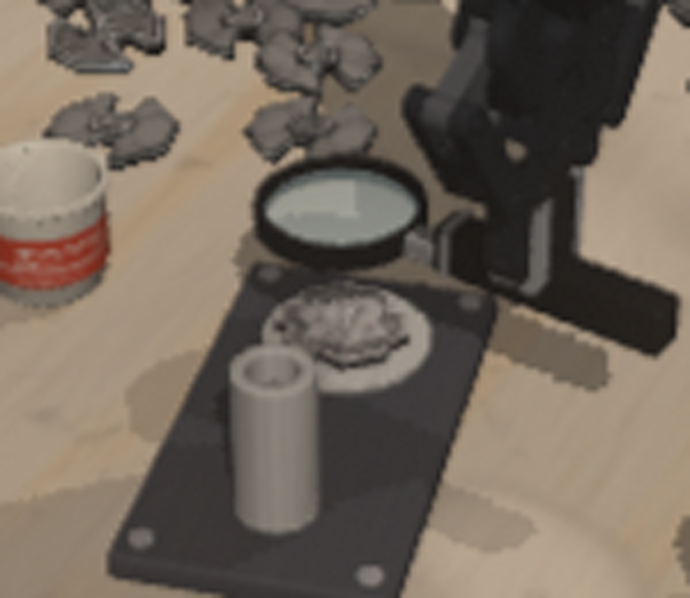

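The loupe is held level above the stage (lens at crop 343,207), the sleeve is seated, the cast part lies still, and nothing touches. A final 2 mm correction follows.

```bash
python3 -m jog '{"claw":[0,0,0,0,0,0],"xyz":[[-0.006,0.023,0],[0,0,0.002],[0,0,0],[0,0,0],[0,0,0],[0,0,0]],"twist":[[0,0,0],[0,0,0],[0,0,0],[0,0,0],[0,0,0],[0,0,0]]}'; python3 - <<'E'
from h import *
s=cam("side");g=cv2.GaussianBlur(cv2.cvtColor(s["color"],7),(0,0),.6)
m=np.zeros_like(g);m[210:240,282:330]=g[210:240,282:330]>85
n,l,st,ce=cv2.connectedComponentsWithStats(m,connectivity=4);k=l[225,304]
c=max(cv2.findContours((l==k).astype(np.uint8),0,1)[0],key=len);print(cv2.fitEllipse(c),proj(s,[619.3,-121.8,73]),readout.read_state()["eef_pos"])
E
```

```text
clock: 19.5
eef_pos: [538.1, -110.6, 52.4]
tool_rot: [-3.142, -0.0, -0.127]
force: [0.3, -0.8, -1.3]
width: 13.9
gripper_force: 58.8
((304.8339538574219, 224.77932739257812), (14.546955108642578, 30.828216552734375), 89.5994644165039) [304.81227565 223.97765034] [ 538.12355169 -110.62243528   52.40911663]
```

```bash
python3 -m jog '{"claw":[0,0,0,0,0,0],"xyz":[[0,0,-0.005],[0,0,0],[0,0,0],[0,0,0],[0,0,0],[0,0,0]],"twist":[[0,0,0],[0,0,0],[0,0,0],[0,0,0],[0,0,0],[0,0,0]]}'; python3 -c "
from cell import order;print(order.finish_job())"
```

```text
clock: 20.3
eef_pos: [538.1, -110.6, 52.9]
tool_rot: [-3.142, -0.0, -0.127]
force: [-0.2, -0.2, -1.0]
width: 14.0
gripper_force: 58.8
the job is handed in; nothing more can be done
None
```

The job is handed in at about 20 s of the 54 s allowed: the tall sleeve is seated on the post and let go, and the loupe is held level over the middle of the cast part. By my measurements the lens is within about 1 mm of the sleeve's top; no verdict came back.

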